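# Refit the centrifuge rotor on its taper drive

### The arm

A 6-joint arm with a two-finger parallel gripper is mounted at the origin on a cart in front of the work surface, level with it; the furniture and walls round the work are solid. World frame = base frame: x ahead of the robot, y to its left, z up, the work surface at z = 0. Lengths are in m, angles in rad, forces in N, time in s.
With the tool pointing down it reaches from about 0.375 to 0.9 m from the base axis. Payload 3.1 kg.
Tool frame: the origin (TCP) lies at the very end of the fingers, on their centre line; the grasp point (between the pads) lies 19 mm behind it (manip.pinch_z is the distance from the TCP to the grasp point, in m); z points along the fingers, y is the line along which they close (so a half turn about z gives the same grasp; the last joint's range is limited). The gripper opens to 85 mm and grips with 20 to 120 N. Pads are 22 mm wide; open, the fingers measure 114 mm over their backs; the gripper's body (76 mm by 85 mm) begins 54 mm behind the grasp point. The pads swing forward as they close: fully open they stand 13 mm farther back than shut.
Start: joints at [1.022, 0.527, 1.433, -0, 1.181, -0.178], TCP at [0.226, 0.583, 0.231] pointing down, gripper open.
Joint ranges: [-3.08, 3.08], [-0.75, 2.2], [0.22, 2.44], [-1.43, 4.57], [0, 2.65], [-2.85, 2.85]. Speed limits (rad/s): [2.79, 2.79, 3.14, 3.14, 3.14, 3.14].

### API

Orientations are given as a unit quaternion [x, y, z, w].
In Python, from station import manip gives the robot as it stands.
- The arm moves only by the tool servo_tool, never from a script. Its argument "commands" is one flat list of numbers, 7 for each row, row after row: the shift along the tool's x, y, z each as a share of 500 mm, from -1 to 1, then the turn, a rotation vector about the tool's x, y, z each as a share of 360 degrees, from -1 to 1, then the opening, from -1 (shut) to 1 (fully open). In form: [dx, dy, dz, rx, ry, rz, claw, dx, dy, dz, rx, ry, rz, claw, ...]. A call has 1 to 12 rows; each row shifts and turns the commanded pose from where the row before left it, along the tool's axes as they then stand; what a row does not reach is not made up. A row lasts 1/12 s, in which the tool goes at most 41.7 mm and 7.16 degrees, less where a joint would pass 70% of its speed; a pose out of reach is approached as far as the arm can. A call with a number of a shift or a turn outside -1 to 1 is refused whole. A call with a gripper value outside its range is refused whole. The fingers move at their own pace and stop on an object; "force" is the grip in N (left out, the last holds). Time passes only in rows, so rows that do not move let the fingers close. It gives the time, the measured TCP pose, the force, the opening and the grip force at its end, in the units of the state.
- manip.sense(): the state, without advancing time (a new reading comes with each control period).
- manip.snapshot(name): name is "scene" or "top" or "wrist"; returns a dict with "img" (384x512x3 uint8, red, green, blue), "mtx" (3x3 intrinsics, pixels), "world_to_cam" (4x4, takes a point from world to camera coordinates). Camera axes: x right, y up, looking along -z (the intrinsics and any distortion apply to the point x, -y, -z); pixel columns grow to the right and rows downward; lengths in m; the calibration is good to about 2 mm. A picture is of the moment at which its call begins. There is no depth.
- manip.sign_off(): hands the job in; it is judged then, once.
Trained networks look in a picture, given as the dict that the camera call returned (one of the last four; its "shot" number tells which), for a name from the list of things; names that differ only in an ending like _2 or _b are one class to them, and where a whole thing is asked for, a point or a joint stands for the part that bears it (a point fixed in the world has none). Each returns a list of dicts, best first, with "conf" (0 to 1); they miss things now and then, are a little off and sometimes report something else, mostly with a low value. They report only what shows in the picture. A call takes as long as a camera call.
- manip.look_for(picture, query): "box" ([left, top, width, height] in pixels, round what is visible of it).
- manip.silhouettes(picture, query): "pixels" (384x512 bool, what is visible of it) and "box" ([left, top, width, height] in pixels, round what is visible of it).
The state is a dict: "t": time; "q": joint angles; "qd": joint speeds; "tau": joint torques, N m; "tcp_pos": TCP position; "tool_rot": TCP orientation; "force": force on the tool from outside, world axes, zero at the start; "ft_torque": the same for the moment, N m; "finger_gap": opening from 0.0 (shut) to 1.0 (fully open); "gripper_force": force on a finger pad.
Only numpy, scipy, OpenCV 4.12 (cv2) and the standard library are available. Lean on these libraries where they do the work, as an engineer would, in place of code of your own. Each camera call takes 0.05 s, during which the arm holds its last target. There are 200 camera calls.

### The job

Refit the cleaned rotor in the open bench centrifuge: lift it off its stand by its wing grip and lower it on to the drive so that its hub cone enters the drive's cup, and turn it with a light touch, not dragging the drive along, until its four keys drop between the drive's teeth. Press it home in the taper firmly but not hard (about 10 N, never over 20 N), then, by the grip, turn it with the drive about a sixth of a turn and back again to feel that it runs free. Leave it seated, let go, and leave the other things on the worktop where they are.

Things in the scene. Friction and masses are not known exactly. Their poses are not given: they have to be found in the camera images.
- rotor_grip (a point): Middle of the wing grip of the rotor, a loose aluminium disc, 112 mm across, about 0.34 kg, with twelve tube holes. The grip is a black upright bar on the rotor's axis, 38 mm long (this frame's x), 14 mm thick (y; grasp across y), 36 mm high: from the rotor's top, 24 mm below this point, to 12 mm above it. The disc is 36 mm thick.
- rotor_seat (a point): Point on the rotor's axis inside it, 63 mm below rotor_grip; z up the axis, x along the grip. When the rotor is home it meets cup_mouth. At this height four radial keys, 7.5 mm wide, stand out from the hub cone along +x, +y, -x, -y to 26.5 mm from the axis; their undersides are 5.5 mm below this point.
- cone_tip (a point): Middle of the lower, small end of the steel hub cone beneath the rotor, 94 mm below rotor_grip. The cone is 34 mm long, 23 mm in diameter here and 36 mm at its upper end, where the disc begins.
- cup_mouth (a point): On the spindle's axis, level with the tops of the drive's four teeth: 118 mm above the worktop, 37 mm below the casing's deck. The teeth stand at 90 degrees round the cup's rim with 12.5 mm gaps for the 7.5 mm keys. Where the teeth stand is not measured and differs each time (this frame's x does not tell it), so the gaps are found by feel, at most 45 degrees away.
- cup_floor (a point): Middle of the floor of the drive's conical steel cup, 33 mm below cup_mouth. The cup is 22 mm across here and widens to 32 mm, 26 mm higher, matching the hub cone (11 degrees to the axis). The drive head is 54 mm in diameter.
- spindle (a joint): Angle turned by the drive, rad, 0 at the start, positive anticlockwise from above; no end stops. A drag of 0.14 N m holds it. With the keys on top of the teeth the rotor rides 5.5 mm high with 1 mm side play; under its weight alone the keys slide over the teeth, a push of 10 N drags the drive along. They drop in within 4 degrees of a gap.
- motor_mount (a joint): How far the drive (cup, teeth and spindle) has sunk in its rubber mount, m, 0 unloaded, positive down: 1 mm for each 5 N of load, the rotor's own weight (about 0.7 mm) included. It bottoms at 9 mm. The axial bearing must not be loaded beyond 30 N (6 mm).
- centrifuge: White bench centrifuge, fixed; origin on the worktop under the spindle. Casing from 110 mm before to 135 mm behind it (x points away from its front panel), 118 mm to each side; deck 155 mm high; steel bowl 166 mm across, its floor 45 mm above the worktop. The lid stands open behind, up to 365 mm high, its near face 105 mm or more behind the spindle.
- stand: White ring stand under the rotor, fixed: 92 mm outer diameter (foot 112 mm), 62 mm bore, 42 mm high, origin under its centre. The rotor's disc rests on its rim with the cone hanging in the bore.
- rotor: The rotor's body; its origin lies on the axis 96 mm below rotor_grip, axes as rotor_grip.
- bottle_a: Bystander, to be left alone: white plastic infusion bottle, 52 x 56 x 143 mm, standing between the red basket and the centrifuge; origin at the centre of its underside.
- vial_a: Bystander, to be left alone: small glass vial with blue cap, 24 mm diameter, 48 mm high, standing behind the stand; origin at the centre of its underside.
- vial_b: Bystander, to be left alone: small glass vial with yellow cap, 24 mm diameter, 48 mm high; origin at the centre of its underside.
- pills: Bystander, to be left alone: amber medicine bottle with green cap, 45 mm diameter, 72 mm high; origin at the centre of its underside.
- tape: Bystander, to be left alone: roll of tape lying flat, 104 mm diameter, 25 mm high; origin at the centre of its underside.
- pen: Bystander, to be left alone: marker pen lying flat, 135 mm long, 16 mm high; origin at the centre of its underside.

How it is judged:
By the outcome, as a careful person would: the job done as asked, in the order asked, and still so for the second after the job is handed in, with the robot touching nothing.
It also fails if it takes over 72 s, if anything falls off the work surface, if the arm or the gripper's body presses on something with over 40 N, if the wrist force passes 120 N, or if a joint passes its speed limit or range.

## Working session

There is one attempt and no reset: what is moved stays moved. The work goes in short steps, Python scripts to look and compute and a tool call to move; the robot and the scene stay as the last step left them, time stands still between calls to the robot, and variables do not carry over. Pictures are saved under pics/ and viewed, at most 10 in all, crops included, and the job is handed in when it is done.

Besides the shell and the picture viewer there is one more tool, called after "Call:" as name(argument=value, ...) on one line, values as JSON. servo_tool: Moves the arm, as the interface text tells. Its arguments: {"type":"object","properties":{"commands":{"type":"array"},"force":{"type":"number"}},"required":["commands"]}

```bash
mkdir -p pics; ls
cat > h.py <<'E'
import numpy as np, cv2
from station import manip
def px2z(s,u,v,z):
    """pixel -> world point on plane height z"""
    T=np.array(s["world_to_cam"]);K=np.array(s["mtx"])
    d=np.linalg.inv(K)@[u,v,1]; d=np.array([d[0],-d[1],-d[2]])
    R=T[:3,:3];c=-R.T@T[:3,3];w=R.T@d
    return c+w*(z-c[2])/w[2]
def proj(s,P):
    T=np.array(s["world_to_cam"]);K=np.array(s["mtx"])
    p=T[:3,:3]@np.array(P)+T[:3,3]; p=K@[p[0],-p[1],-p[2]]
    return p[:2]/p[2]
E
python3 - <<'E'
from h import *
print(manip.sense())
for n in ("top","scene"):
    s=manip.snapshot(n); cv2.imwrite(f"pics/{n}0.png",s["img"][:,:,::-1])
    T=np.array(s["world_to_cam"]);print(n,(-T[:3,:3].T@T[:3,3]).round(3))
    for q in ("rotor_grip","rotor","centrifuge","stand","spindle","cup_mouth","bottle_a"):
        print(q,[(np.round(d["box"],1).tolist(),round(d["conf"],2)) for d in manip.look_for(s,q)[:2]])
E
```

```text
pics
{'t': 0.0, 'q': array([ 1.02250159e+00,  5.28448131e-01,  1.43388538e+00,  2.12798583e-05,
        1.18135697e+00, -1.78490100e-01]), 'qd': array([ 2.33034840e-04, -1.26928365e-03,  2.82206785e-05,  8.07550257e-05,
        5.59333246e-04, -1.20355099e-04]), 'tau': array([ 8.06966227e-05, -4.42363966e+01, -1.78025293e+01, -1.61935968e-04,
        8.38882435e-03, -7.77911112e-06]), 'tcp_pos': array([0.22549018, 0.58216313, 0.23035005]), 'tool_rot': array([ 1.83854398e-01,  9.82952929e-01, -9.76919513e-04, -3.82030206e-04]), 'force': array([-0.36042035, -0.61914565, -1.20774296]), 'ft_torque': array([-0.00800336,  0.03669508,  0.00344341]), 'gripper_force': 0.0, 'finger_gap': 1.002907620613499}
top [ 0.362 -0.019  1.775]
rotor_grip [([313.6, 183.8, 31.4, 31.0], 0.79)]
rotor [([314.6, 185.5, 26.0, 27.3], 0.8), ([152.4, 181.7, 21.5, 16.4], 0.33)]
centrifuge [([118.5, 127.0, 79.4, 100.9], 0.72)]
stand [([313.4, 201.2, 2.5, 0.8], 0.61), ([118.3, 125.1, 79.7, 103.8], 0.4)]
spindle [([154.7, 184.1, 15.2, 13.5], 0.63)]
cup_mouth [([153.6, 183.2, 20.3, 14.8], 0.74)]
bottle_a [([211.9, 200.3, 16.0, 15.8], 0.74), ([120.0, 124.6, 78.0, 103.6], 0.61)]
scene [ 0.045 -0.775  1.075]
rotor_grip [([284.1, 237.1, 40.4, 39.6], 0.78)]
rotor [([286.2, 236.9, 37.1, 42.5], 0.72)]
centrifuge [([171.1, 19.6, 102.3, 138.6], 0.73)]
stand [([280.0, 260.0, 39.8, 29.7], 0.57)]
spindle [([193.1, 177.0, 22.8, 25.7], 0.72), ([196.5, 100.0, 21.7, 10.6], 0.71)]
cup_mouth [([200.3, 100.1, 12.1, 14.3], 0.44), ([280.8, 260.5, 43.6, 26.0], 0.37)]
bottle_a [([213.5, 145.3, 18.9, 37.8], 0.59)]
```

Run:
```python
import cv2
a=cv2.imread("pics/top0.png")[110:260,100:380];cv2.imwrite("pics/top0c.png",cv2.resize(a,None,fx=2.85,fy=2.85,interpolation=2))
a=cv2.imread("pics/scene0.png")[0:320,100:500];cv2.imwrite("pics/scene0c.png",cv2.resize(a,None,fx=1.85,fy=1.85,interpolation=2))
```

```text
(no output)
```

View pics/top0c.png

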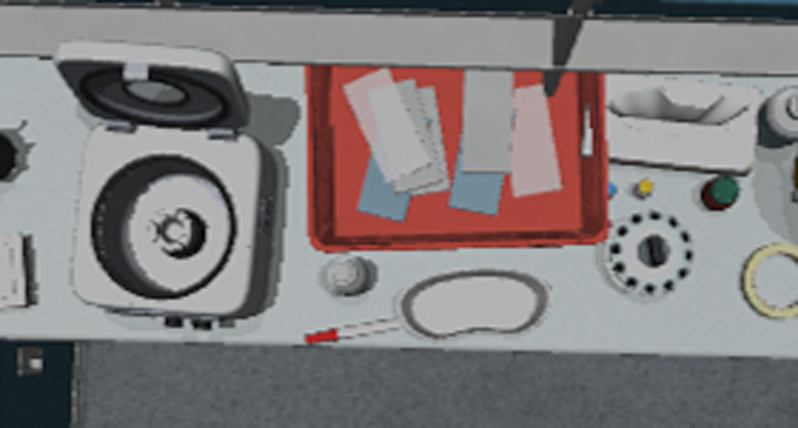

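View pics/scene0c.png

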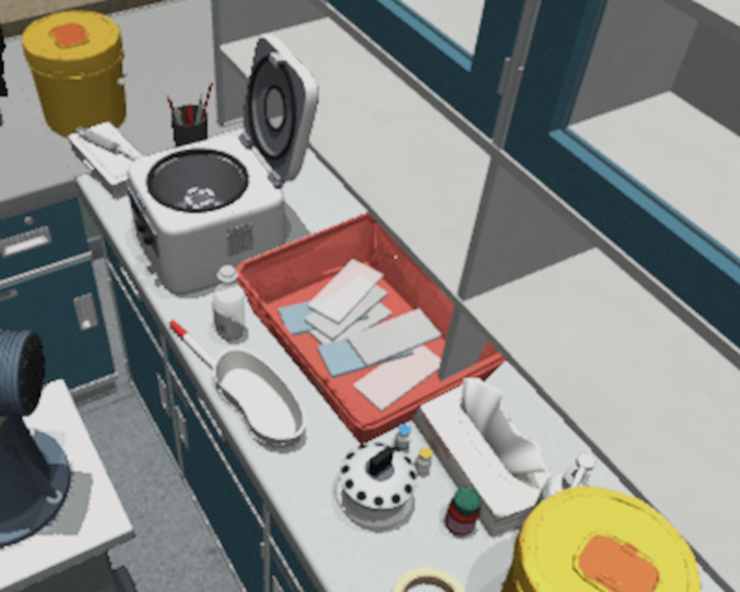

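The top view shows the rotor with its grip at about (329,198) and the drive cup at about (160,191). The bottle is at (222,206), with the vials behind the rotor. The scene view agrees: the lid is open and the grip bar is on the rotor.

```bash
cat >> h.py <<'E'
def cen(m):
    v,u=np.nonzero(m); return u.mean(),v.mean(),len(u)
E
python3 - <<'E'
from h import *
for n in ("top","scene"):
    s=manip.snapshot(n)
    for q,z in (("rotor",.078),("cup_mouth",.118),("spindle",.118),("bottle_a",.1),("centrifuge",.155),("vial_a",.04),("vial_b",.04),("pills",.07),("tape",.025)):
        for d in manip.silhouettes(s,q)[:2]:
            c=cen(d["pixels"]); b=d["box"]; print(n,q,np.round(b,1).tolist(),round(d["conf"],2),np.round(c,1),px2z(s,c[0],c[1],z).round(4), "boxc",px2z(s,b[0]+b[2]/2,b[1]+b[3]/2,z).round(4))
    # dark grip in crop
    im=s["img"]
    g=proj(s,px2z(s,*( (329.5,197.7) if n=="top" else (305,248)),.114))
    if n=="top":
        x=im[175:222,305:356].min(2)
        m=(im[175:222,305:356].max(2)<70).astype(np.uint8)
        k,l,st,ce=cv2.connectedComponentsWithStats(m)
        for i in range(1,k): print(st[i]+[305,175,0,0,0],ce[i]+[305,175],px2z(s,*(ce[i]+[305,175]),.114).round(4))
        for uv in ((160.4,190.7),): print("cup",px2z(s,*uv,.118))
E
```

```text
top rotor [313.4, 182.7, 31.6, 31.1] 0.93 [328.2 197.7 697. ] [ 0.4833 -0.2738  0.078 ] boxc [ 0.4814 -0.2774  0.078 ]
top cup_mouth [152.5, 180.8, 21.0, 16.1] 0.6 [162.6 191.1 279. ] [0.4891 0.3401 0.118 ] boxc [0.4973 0.3391 0.118 ]
top spindle [152.5, 186.5, 16.1, 12.5] 0.49 [160.7 190.2 194. ] [0.4922 0.3474 0.118 ] boxc [0.4827 0.3475 0.118 ]
top spindle [316.1, 183.0, 26.2, 28.9] 0.4 [328.4 198.2 707. ] [ 0.4788 -0.2683  0.118 ] boxc [ 0.4815 -0.2713  0.118 ]
top bottle_a [213.1, 203.7, 13.1, 12.8] 0.76 [222.2 206.5 144. ] [0.4389 0.1211 0.1   ] boxc [0.4254 0.1301 0.1   ]
top bottle_a [316.3, 183.2, 27.4, 24.8] 0.71 [328.6 198.1 626. ] [ 0.4805 -0.2718  0.1   ] boxc [ 0.4897 -0.2769  0.1   ]
top centrifuge [117.8, 122.3, 77.7, 104.4] 0.92 [ 159.3  174.2 6231. ] [0.5467 0.3467 0.155 ] boxc [0.5455 0.3562 0.155 ]
top pills [349.2, 172.6, 9.1, 11.9] 0.71 [352.6 177.7 151. ] [ 0.5621 -0.366   0.07  ] boxc [ 0.559  -0.3703  0.07  ]
top tape [360.1, 196.9, 26.2, 27.7] 0.64 [373.7 208.8 333. ] [ 0.4489 -0.4577  0.025 ] boxc [ 0.4412 -0.4558  0.025 ]
top tape [153.4, 186.8, 17.5, 12.5
[... 1405 characters left out ...]
, 11.1, 14.1] 0.2 [317.1 236.8 107. ] [ 0.5239 -0.2714  0.118 ] boxc [ 0.5238 -0.2813  0.118 ]
scene centrifuge [172.3, 21.5, 98.8, 140.7] 0.63 [ 222.1   97.  7459. ] [0.5416 0.3282 0.155 ] boxc [0.5526 0.354  0.155 ]
scene vial_a [311.1, 233.0, 9.8, 12.9] 0.67 [317.  237.1 117. ] [ 0.5619 -0.2312  0.04  ] boxc [ 0.555  -0.2365  0.04  ]
scene vial_b [311.1, 233.0, 9.8, 12.9] 0.67 [317.  237.1 117. ] [ 0.5619 -0.2312  0.04  ] boxc [ 0.555  -0.2365  0.04  ]
scene pills [341.3, 262.4, 17.4, 26.3] 0.93 [349.5 276.5 385. ] [ 0.5521 -0.3881  0.07  ] boxc [ 0.5549 -0.3864  0.07  ]
scene tape [313.9, 308.2, 41.5, 39.9] 0.86 [331.5 327.9 859. ] [ 0.4492 -0.4665  0.025 ] boxc [ 0.4557 -0.4706  0.025 ]
```

```bash
cat >> h.py <<'E'
from scipy.spatial.transform import Rotation as Ro
def yaw(R): x=R.as_matrix()[:,0]; return np.arctan2(x[1],x[0])
def plan(pos,yawx,n,state=None,claw=1):
    """rows of equal shift (tool-down), turning yaw evenly; prints the row values, rounded"""
    st=state or manip.sense(); R=Ro.from_quat(st["tool_rot"]); p=np.array(st["tcp_pos"])
    dy=(yawx-yaw(R)+np.pi)%(2*np.pi)-np.pi
    down=Ro.from_matrix(np.c_[[np.cos(yawx),np.sin(yawx),0],[np.sin(yawx),-np.cos(yawx),0],[0,0,-1]])
    rv=(R.inv()*down).as_rotvec()/n; out=[]
    for i in range(n):
        d=R.inv().apply((np.array(pos)-p)/(n-i)); out.append(np.r_[d/.5,rv/2/np.pi,claw].round(4))
        p=p+R.apply(d); R=R*Ro.from_rotvec(rv)
    print("dyaw",np.degrees(dy).round(2),"mm/row",np.linalg.norm(out[0][:3])*500); print(",".join(f"{x:g}" for r in out for x in r))
E
python3 - <<'E'
from h import *
s=manip.snapshot("wrist");T=np.array(s["world_to_cam"]);st=manip.sense()
R=Ro.from_quat(st["tool_rot"]);c=-T[:3,:3].T@T[:3,3]
print("cam in tool",R.inv().apply(c-st["tcp_pos"]).round(4),"look dir tool",R.inv().apply(-T[2,:3]).round(3), s["mtx"])
plan([.44,.33,.32],np.pi,12)
E
```

```text
cam in tool [ 0.0782  0.0002 -0.1422] look dir tool [-0.308  0.001  0.951] [[343.90618033   0.         257.24885047]
 [  0.         343.90618033 194.43938376]
 [  0.           0.           1.        ]]
dyaw 21.19 mm/row 28.584305134111624
-0.0485,-0.0264,-0.0148,-0,-0,-0.0049,1,-0.0477,-0.0279,-0.0148,-0,-0,-0.0049,1,-0.0468,-0.0293,-0.0148,-0,-0,-0.0049,1,-0.0459,-0.0307,-0.0148,-0,-0,-0.0049,1,-0.0449,-0.0321,-0.0148,-0,-0,-0.0049,1,-0.0439,-0.0335,-0.0148,-0,-0,-0.0049,1,-0.0428,-0.0348,-0.0148,-0,-0,-0.0049,1,-0.0417,-0.0361,-0.0148,-0,-0,-0.0049,1,-0.0406,-0.0374,-0.0148,-0,-0,-0.0049,1,-0.0394,-0.0386,-0.0148,-0,-0,-0.0049,1,-0.0382,-0.0398,-0.0148,-0,-0,-0.0049,1,-0.037,-0.041,-0.0148,-0,-0,-0.0049,1
```

Call:
servo_tool(commands=[-0.0485,-0.0264,-0.0148,0,0,-0.0049,1,-0.0477,-0.0279,-0.0148,0,0,-0.0049,1,-0.0468,-0.0293,-0.0148,0,0,-0.0049,1,-0.0459,-0.0307,-0.0148,0,0,-0.0049,1,-0.0449,-0.0321,-0.0148,0,0,-0.0049,1,-0.0439,-0.0335,-0.0148,0,0,-0.0049,1,-0.0428,-0.0348,-0.0148,0,0,-0.0049,1,-0.0417,-0.0361,-0.0148,0,0,-0.0049,1,-0.0406,-0.0374,-0.0148,0,0,-0.0049,1,-0.0394,-0.0386,-0.0148,0,0,-0.0049,1,-0.0382,-0.0398,-0.0148,0,0,-0.0049,1,-0.037,-0.041,-0.0148,0,0,-0.0049,1])

```text
t: 2.85
tcp_pos: [0.4407, 0.3289, 0.3206]
tool_rot: [-0.001, 1.0, 0.0, 0.0]
force: [0.3, -0.5, 0.3]
finger_gap: 1.001
gripper_force: 0.0
```

Run:
```python
from h import *
s=manip.snapshot("wrist"); st=manip.sense(); print(st["tcp_pos"],np.degrees(yaw(Ro.from_quat(st["tool_rot"]))),st["qd"].round(3))
cv2.imwrite("pics/w1.png",s["img"][:,:,::-1]); np.savez("w1.npz",mtx=s["mtx"],world_to_cam=s["world_to_cam"],img=s["img"])
print("expect",proj(s,[.49,.348,.118]),proj(s,[.49,.348,.155]))
for q in ("cup_mouth","spindle","cup_floor"):
    for d in manip.silhouettes(s,q)[:1]:
        c=cen(d["pixels"]); b=d["box"]; print(q,np.round(b,1).tolist(),round(d["conf"],2),np.round(c,1),px2z(s,c[0],c[1],.118).round(4), "boxc",px2z(s,b[0]+b[2]/2,b[1]+b[3]/2,.118).round(4))
plan([.42,-.27,.30],np.pi,24)
```

```text
[0.44527053 0.3258628  0.32221852] 179.94511195197668 [ 0.053  0.008 -0.001  0.045 -0.043  0.176]
expect [274.86397631 208.46431612] [276.75866733 221.76486808]
cup_mouth [250.1, 171.5, 53.4, 68.1] 0.57 [ 275.9  202.6 3030. ] [0.4833 0.349  0.118 ] boxc [0.4867 0.35   0.118 ]
spindle [250.6, 180.0, 50.7, 56.1] 0.94 [ 276.8  209.6 2258. ] [0.4913 0.3501 0.118 ] boxc [0.4895 0.3492 0.118 ]
cup_floor [250.9, 167.2, 52.2, 71.1] 0.89 [ 275.8  202.6 2942. ] [0.4833 0.3488 0.118 ] boxc [0.4835 0.3502 0.118 ]
dyaw 0.15 mm/row 25.027235164915844
0.0016,-0.05,0.0017,0,-0,-0,1,0.0016,-0.05,0.0017,0,-0,-0,1,0.0016,-0.05,0.0017,0,-0,-0,1,0.0016,-0.05,0.0017,0,-0,-0,1,0.0016,-0.05,0.0017,0,-0,-0,1,0.0016,-0.05,0.0017,0,-0,-0,1,0.0016,-0.05,0.0017,0,-0,-0,1,0.0016,-0.05,0.0017,0,-0,-0,1,0.0016,-0.05,0.0017,0,-0,-0,1,0.0016,-0.05,0.0017,0,-0,-0,1,0.0016,-0.05,0.0017,0,-0,-0,1,0.0016,-0.05,0.0017,0,-0,-0,1,0.0016,-0.05,0.0017,0,-0,-0,1,0.0016,-0.05,0.0017,0,-0,-0,1,0.0016,-0.05,0.0017,0,-0,-0,1,0.0016,-0.05,0.0017,0,-0,-0,1,0.0017,-0.05,0.0017,0,-0,-0,1,0.0017,-0.05,0.0017,0,-0,-0,1,0.0017,-0.05,0.0017,0,-0,-0,1,0.0017,-0.05,0.0017,0,-0,-0,1,0.0017,-0.05,0.0017,0,-0,-0,1,0.0017,-0.05,0.0017,0,-0,-0,1,0.0017,-0.05,0.0017,0,-0,-0,1,0.0017,-0.05,0.0017,0,-0,-0,1
```

View pics/w1.png

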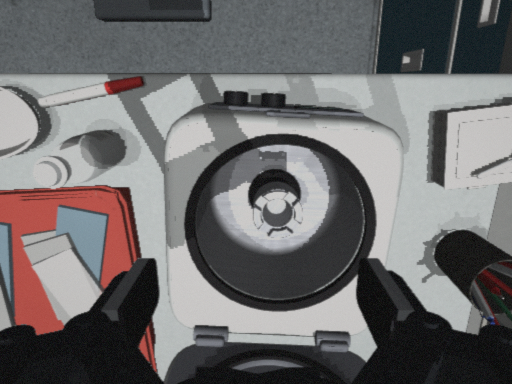

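The wrist view shows the open bowl with the drive head at about (277,210). The teeth ring is visible, so I'll take a settled close-up.

Run:
```python
from h import *
s=manip.snapshot("wrist"); st=manip.sense(); print(st["tcp_pos"])
np.savez("w2.npz",mtx=s["mtx"],world_to_cam=s["world_to_cam"],img=s["img"])
for q in ("spindle",):
    for d in manip.silhouettes(s,q)[:1]:
        c=cen(d["pixels"]); b=d["box"]; print(q,np.round(b,1).tolist(),round(d["conf"],2),np.round(c,1),px2z(s,c[0],c[1],.118).round(4))
# rectified top-down view of plane z=.118 around (.49,.349), 0.2mm... 70 mm square
N=560;S=.08
dst=np.float32([[0,0],[N,0],[N,N],[0,N]])
c0=np.array([.49,.349]); cor=[(-1,1),(-1,-1),(1,-1),(1,1)]  # image up=-x? rows:+x down, cols: -y right
src=np.float32([proj(s,[c0[0]+a*S/2,c0[1]+b*S/2,.118]) for a,b in cor])
w=cv2.warpPerspective(s["img"],cv2.getPerspectiveTransform(src,dst),(N,N),flags=2)
cv2.circle(w,(N//2,N//2),int(.027/S*N),(255,0,0),1);cv2.circle(w,(N//2,N//2),int(.016/S*N),(0,255,0),1)
cv2.imwrite("pics/w2.png",w[:,:,::-1])
```

```text
[0.43953332 0.33012313 0.31992593]
spindle [250.7, 181.6, 49.8, 56.5] 0.95 [ 276.5  209.7 2149. ] [0.491  0.3504 0.118 ]
```

View pics/w2.png

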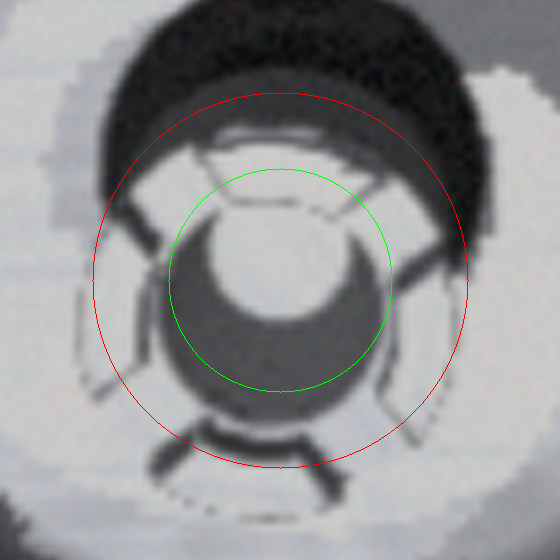

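The rectified close-up is mirrored left-right. The tooth-top ring is centred near (271,331) with a diameter of about 54 mm, which puts the spindle at about (0.497, 0.350). The gaps lie at about 51° from world x, modulo 90°.

Call:
servo_tool(commands=[0.0016,-0.05,0.0017,0,0,0,1,0.0016,-0.05,0.0017,0,0,0,1,0.0016,-0.05,0.0017,0,0,0,1,0.0016,-0.05,0.0017,0,0,0,1,0.0016,-0.05,0.0017,0,0,0,1,0.0016,-0.05,0.0017,0,0,0,1,0.0016,-0.05,0.0017,0,0,0,1,0.0016,-0.05,0.0017,0,0,0,1,0.0016,-0.05,0.0017,0,0,0,1,0.0016,-0.05,0.0017,0,0,0,1,0.0016,-0.05,0.0017,0,0,0,1,0.0016,-0.05,0.0017,0,0,0,1])

```text
t: 4.15
tcp_pos: [0.4296, 0.0302, 0.3096]
tool_rot: [-0.001, 1.0, 0.0, -0.0]
force: [0.5, -0.5, -0.5]
finger_gap: 0.999
gripper_force: 0.0
```

Call:
servo_tool(commands=[0.0016,-0.05,0.0017,0,0,0,1,0.0016,-0.05,0.0017,0,0,0,1,0.0016,-0.05,0.0017,0,0,0,1,0.0016,-0.05,0.0017,0,0,0,1,0.0016,-0.05,0.0017,0,0,0,1,0.0016,-0.05,0.0017,0,0,0,1,0.0016,-0.05,0.0017,0,0,0,1,0.0016,-0.05,0.0017,0,0,0,1,0.0016,-0.05,0.0017,0,0,0,1,0.0016,-0.05,0.0017,0,0,0,1,0.0016,-0.05,0.0017,0,0,0,1,0.0016,-0.05,0.0017,0,0,0,1])

```text
t: 5.15
tcp_pos: [0.4208, -0.2697, 0.2993]
tool_rot: [-0.001, 1.0, 0.0, -0.0]
force: [0.5, 0.2, 0.5]
finger_gap: 0.998
gripper_force: 0.0
```

Call:
servo_tool(commands=[0,0,0,0,0,0,1,0,0,0,0,0,0,1])

```text
t: 5.32
tcp_pos: [0.4208, -0.2697, 0.2991]
tool_rot: [0.0, 1.0, 0.001, -0.0]
force: [-0.1, 0.4, -0.6]
finger_gap: 0.998
gripper_force: 0.0
```

```bash
cat >> h.py <<'E'
def rect(s,c0,z,S,N=560):
    """top-down view of plane z: right=-y, down=-x (as seen from above, x up)"""
    cor=[(1,1),(1,-1),(-1,-1),(-1,1)]
    src=np.float32([proj(s,[c0[0]+a*S/2,c0[1]+b*S/2,z]) for a,b in cor])
    dst=np.float32([[0,0],[N,0],[N,N],[0,N]])
    return cv2.warpPerspective(s["img"],cv2.getPerspectiveTransform(src,dst),(N,N),flags=2)
E
python3 - <<'E'
from h import *
s=manip.snapshot("wrist"); st=manip.sense(); print(st["tcp_pos"],np.degrees(yaw(Ro.from_quat(st["tool_rot"]))),st["q"].round(3))
np.savez("w3.npz",mtx=s["mtx"],world_to_cam=s["world_to_cam"],img=s["img"])
for q,z in (("rotor",.078),("vial_a",.048),("pills",.072)):
    for d in manip.silhouettes(s,q)[:2]:
        c=cen(d["pixels"]); b=d["box"]; print(q,np.round(b,1).tolist(),round(d["conf"],2),np.round(c,1),px2z(s,c[0],c[1],z).round(4))
w=rect(s,(.48,-.273),.114,.13)
w2=rect(s,(.48,-.273),.078,.13)
cv2.imwrite("pics/w3.png",np.hstack([cv2.resize(w,(390,390)),cv2.resize(w2,(390,390))])[:,:,::-1])
E
```

```text
[ 0.42058281 -0.26868475  0.29915877] -179.99010362987605 [-7.930e-01  2.760e-01  1.653e+00  1.000e-03  1.215e+00 -2.364e+00]
rotor [204.4, 169.4, 90.6, 84.6] 0.61 [ 249.4  210.3 6551. ] [ 0.4789 -0.2781  0.078 ]
vial_a [244.1, 253.7, 19.4, 24.8] 0.86 [255.5 265.6 375. ] [ 0.5662 -0.2714  0.048 ]
vial_a [280.1, 247.0, 20.2, 28.9] 0.7 [291.9 261.1 437. ] [ 0.5598 -0.2248  0.048 ]
pills [158.3, 243.6, 39.6, 51.9] 0.66 [ 177.7  266.3 1592. ] [ 0.5534 -0.3654  0.072 ]
```

View pics/w3.png

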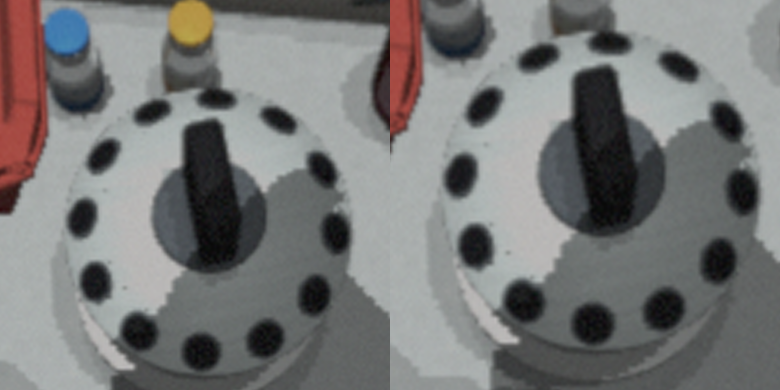

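The right panel shows the disc with its hole-ring centre at local (211,183), i.e. about (0.484, -0.278). The bar is tilted slightly anticlockwise. Next I'll fit a box model of the bar for position and angle.

Run:
```python
from h import *
from scipy.optimize import minimize
d=np.load("w3.npz"); s={k:d[k] for k in d}
g=cv2.resize(cv2.cvtColor(s["img"],cv2.COLOR_RGB2GRAY),None,fx=4,fy=4,interpolation=cv2.INTER_CUBIC)
c=proj(s,[.484,-.278,.1])*4; 
m=(g<42).astype(np.uint8); k,l,st,ce=cv2.connectedComponentsWithStats(m)
i=min(range(1,k),key=lambda i:np.hypot(*(ce[i]-c))+(1e3 if st[i,4]<1500 else 0)); M=(l==i); print(st[i],c)
def cost(p):
    x,y,a=p[0],p[1],p[2]*10; e=np.array([np.cos(a),np.sin(a)]);f=np.array([-e[1],e[0]])
    P=[proj(s,[*(np.array([x,y])+u*.019*e+v*.007*f),z]) for u in(-1,1) for v in(-1,1) for z in(.078,.114)]
    r=np.zeros(M.shape,np.uint8); cv2.fillConvexPoly(r,cv2.convexHull(np.round((np.float32(P)*4+1.5)*16).astype(np.int32)),1,shift=4)
    return 1-(M&(r>0)).sum()/(M|(r>0)).sum()
for a0 in (.08,.2):
    r=minimize(cost,[.484,-.2783,a0/10],method="Nelder-Mead",options=dict(initial_simplex=[[.484,-.2783,a0/10],[.487,-.2783,a0/10],[.484,-.2753,a0/10],[.484,-.2783,a0/10+.01]]))
    print(r.x[:2],np.degrees(r.x[2]*10),r.fun)
# refine the disc angle of holes: holes circle radius
```

```text
[ 955  805   77  176 9481] [996.38115725 887.72288953]
[ 0.4853383  -0.27888194] 7.190836446259296 0.15207540329889435
[ 0.48577008 -0.27882627] 7.009349838949827 0.1520181405895692
```

Run:
```python
from h import *
st=manip.sense(); y=np.radians(187.3)
plan([.4845,-.2786,.16],y,6)
st2=dict(st); st2["tcp_pos"]=[.4845,-.2786,.16]; st2["tool_rot"]=Ro.from_matrix(np.c_[[np.cos(y),np.sin(y),0],[np.sin(y),-np.cos(y),0],[0,0,-1]]).as_quat()
plan([.4845,-.2786,.085],y,6,st2)
```

```text
dyaw 7.21 mm/row 25.632937794954366
-0.0213,-0.0035,0.0465,0,-0,-0.0033,1,-0.0212,-0.004,0.0465,0,-0,-0.0033,1,-0.0211,-0.0044,0.0465,0,-0,-0.0033,1,-0.021,-0.0048,0.0465,0,-0,-0.0033,1,-0.0209,-0.0053,0.0465,0,-0,-0.0033,1,-0.0208,-0.0057,0.0465,0,-0,-0.0033,1
dyaw 0.0 mm/row 12.5
0,0,0.025,0,0,0,1,0,0,0.025,0,0,0,1,0,0,0.025,0,0,0,1,0,0,0.025,0,0,0,1,0,0,0.025,0,0,0,1,0,0,0.025,0,0,0,1
```

Call:
servo_tool(commands=[-0.0213,-0.0035,0.0465,0,0,-0.0033,1,-0.0212,-0.004,0.0465,0,0,-0.0033,1,-0.0211,-0.0044,0.0465,0,0,-0.0033,1,-0.021,-0.0048,0.0465,0,0,-0.0033,1,-0.0209,-0.0053,0.0465,0,0,-0.0033,1,-0.0208,-0.0057,0.0465,0,0,-0.0033,1,0,0,0,0,0,0,1,0,0,0,0,0,0,1])

```text
t: 6.18
tcp_pos: [0.484, -0.2789, 0.1594]
tool_rot: [-0.063, 0.998, 0.001, -0.001]
force: [0.5, 0.4, 0.5]
finger_gap: 1.0
gripper_force: 0.0
```

Run:
```python
from h import *
s=manip.snapshot("wrist"); st=manip.sense(); print(st["tcp_pos"],np.degrees(yaw(Ro.from_quat(st["tool_rot"]))))
R=Ro.from_quat(st["tool_rot"])
print(st["finger_gap"])
im=s["img"].copy(); 
for z in (.078,.114):
    e=R.as_matrix()[:,0];f=R.as_matrix()[:,1];c=np.array(st["tcp_pos"]);c[2]=z
    P=np.int32([proj(s,c+a*.019*e+b*.007*f) for a,b in((-1,-1),(-1,1),(1,1),(1,-1))]); cv2.polylines(im,[P],True,(255,0,0) if z>.1 else (0,255,0),1)
c=np.array(st["tcp_pos"]);u,v=np.int32(proj(s,[c[0],c[1],.09])); w=im[max(v-110,0):v+110,max(u-150,0):u+150]
cv2.imwrite("pics/w4.png",cv2.resize(w,None,fx=2.6,fy=2.6)[:,:,::-1])
```

```text
[ 0.48432461 -0.2796427   0.16065817] -172.84299461014095
1.0014166068855561
```

View pics/w4.png

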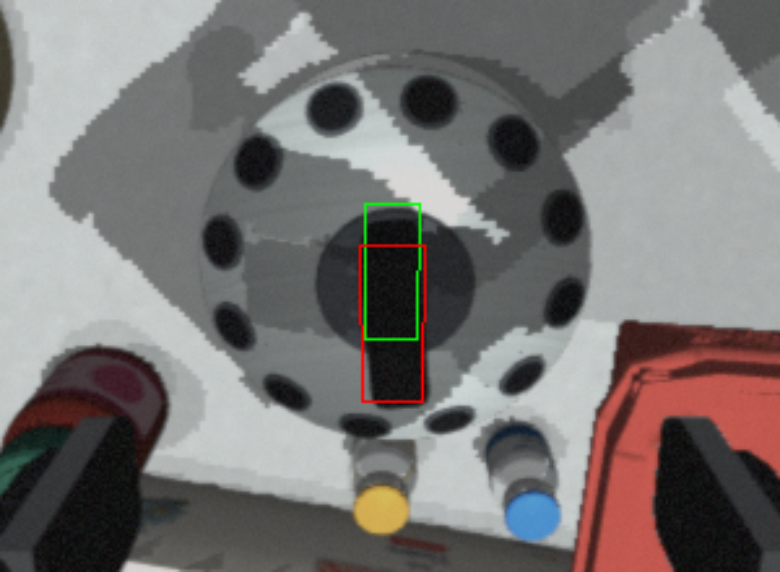

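The view shows the bar slightly farther in +x and about 2–3° more anticlockwise than the overlay, with the hole ring fully visible. I'll fit the hole ring.

Run:
```python
from h import *
from scipy.optimize import least_squares
s=manip.snapshot("wrist"); st=manip.sense();d=np.load("w3.npz")
for s in (s,{k:d[k] for k in d}):
    g=cv2.resize(cv2.cvtColor(s["img"],cv2.COLOR_RGB2GRAY),None,fx=4,fy=4,interpolation=cv2.INTER_CUBIC)
    k,l,ss,ce=cv2.connectedComponentsWithStats((g<45).astype(np.uint8))
    P=[px2z(s,*((ce[i]-1.5)/4),.078)[:2] for i in range(1,k) if 150<ss[i,4]<6000]
    P=np.array([p for p in P if .035<np.hypot(*(p-[.485,-.2786]))<.058])
    r=least_squares(lambda q:np.hypot(*(P-q[:2]).T)-q[2],[.485,-.2786,.047],loss="soft_l1",f_scale=.0005).x
    a=np.degrees(np.arctan2(*(P-r[:2]).T[::-1]))%30
    print(len(P),r.round(4),(np.hypot(*(P-r[:2]).T)-r[2]).round(4),a.round(1))
```

```text
13 [ 0.4843 -0.2793  0.0464] [ 0.0001  0.0002 -0.      0.     -0.0002 -0.     -0.0003 -0.0001  0.0001
 -0.0002  0.     -0.0001  0.0116] [26.5 26.4 26.3 26.6 27.  26.2 27.2 26.5 26.7 26.5 26.6 26.6 12. ]
12 [ 0.4839 -0.2784  0.0471] [-0.      0.      0.0002 -0.     -0.0001  0.     -0.0001 -0.0002 -0.0001
  0.0001 -0.      0.0002] [26.6 26.5 27.3 26.6 26.5 26.4 26.6 26.1 26.5 26.3 26.3 26.7]
```

Call:
servo_tool(commands=[0,0,0.02,0,0,-0.0061,1,0,0,0.025,0,0,-0.0061,1,0,0,0.025,0,0,0,1,0,0,0.025,0,0,0,1,0,0,0.025,0,0,0,1,0,0,0.02,0,0,0,1,0,0,0.01,0,0,0,1,0,0,0,0,0,0,1])

```text
t: 6.95
tcp_pos: [0.4841, -0.2804, 0.0853]
tool_rot: [-0.1, 0.995, 0.0, -0.0]
force: [0.3, -0.9, 0.0]
finger_gap: 0.997
gripper_force: 0.0
```

Call:
servo_tool(commands=[0,0,0,0,0,0,-1,0,0,0,0,0,0,-1,0,0,0,0,0,0,-1,0,0,0,0,0,0,-1,0,0,0,0,0,0,-1,0,0,0,0,0,0,-1,0,0,0,0,0,0,-1,0,0,0,0,0,0,-1], force=60)

```text
t: 7.62
tcp_pos: [0.4843, -0.2802, 0.0854]
tool_rot: [-0.1, 0.995, 0.0, -0.0]
force: [-0.9, 1.8, 2.1]
finger_gap: 0.157
gripper_force: 62.0
```

Call:
servo_tool(commands=[0,0,-0.005,0,0,0,-1,0,0,-0.01,0,0,0,-1,0,0,-0.02,0,0,0,-1,0,0,-0.04,0,0,0,-1,0,0,-0.05,0,0,0,-1,0,0,-0.05,0,0,0,-1,0,0,-0.05,0,0,0,-1,0,0,-0.05,0,0,0,-1,0,0,-0.05,0,0,0,-1,0,0,-0.05,0,0,0,-1,0,0,-0.02,0,0,0,-1,0,0,0,0,0,0,-1])

```text
t: 8.62
tcp_pos: [0.4856, -0.2815, 0.2859]
tool_rot: [-0.1, 0.995, -0.003, 0.002]
force: [-0.2, -0.6, -3.5]
finger_gap: 0.153
gripper_force: 61.4
```

Run:
```python
from h import *
st=manip.sense(); print(st["tcp_pos"],np.degrees(yaw(Ro.from_quat(st["tool_rot"]))),st["force"],st["ft_torque"],st["q"].round(2))
s=manip.snapshot("wrist")
cv2.imwrite("pics/w5.png",s["img"][:,:,::-1])
# hole fit: plane 5+? mm : rotor top = tcp-(.085-.078)
z=st["tcp_pos"][2]-.0073
g=cv2.resize(cv2.cvtColor(s["img"],cv2.COLOR_RGB2GRAY),None,fx=4,fy=4,interpolation=cv2.INTER_CUBIC)
k,l,ss,ce=cv2.connectedComponentsWithStats((g<45).astype(np.uint8)); c=np.array(st["tcp_pos"][:2])
P=np.array([px2z(s,*((ce[i]-1.5)/4),z)[:2] for i in range(1,k) if 150<ss[i,4]<9000]); P=P[[.035<np.hypot(*(p-c))<.058 for p in P]]
from scipy.optimize import least_squares
r=least_squares(lambda q:np.hypot(*(P-q[:2]).T)-q[2],[*c,.047],loss="soft_l1",f_scale=.0005).x
print(len(P),r.round(4),(r[:2]-c).round(4),(np.degrees(np.arctan2(*(P-r[:2]).T[::-1]))%30).round(1),(np.hypot(*(P-r[:2]).T)-r[2]).round(4))
R=Ro.from_quat(st["tool_rot"]);print("off in tool",R.inv().apply([*(r[:2]-c),0]).round(4))
for yd in (151.5,):plan([.4974,.3503,.30],np.radians(yd),24,claw=-1)
```

```text
[ 0.48558854 -0.28153231  0.2859164 ] -168.4961352751531 [-0.16866343 -0.599385   -3.51820012] [-0.04405333  0.0347897   0.03407942] [-0.72  0.38  1.53 -0.    1.22 -2.5 ]
9 [ 0.4837 -0.2822  0.0453] [-0.0019 -0.0007] [26.3 26.1 26.7 26.1 12.1 27.  25.3 27.1 27.3] [-0.0002 -0.     -0.0002  0.0002  0.0074 -0.0002  0.0001 -0.0001  0.    ]
off in tool [ 0.002  -0.0003 -0.    ]
dyaw -40.0 mm/row 26.29591222985048
-0.0115,0.0513,-0.0014,-0,0,0.0046,-1,-0.01,0.0516,-0.0014,-0,0,0.0046,-1,-0.0085,0.0519,-0.0014,-0,0,0.0046,-1,-0.007,0.0521,-0.0014,-0,0,0.0046,-1,-0.0055,0.0523,-0.0014,-0,0,0.0046,-1,-0.004,0.0524,-0.0014,-0,0,0.0046,-1,-0.0024,0.0525,-0.0014,-0,0,0.0046,-1,-0.0009,0.0526,-0.0014,-0,0,0.0046,-1,0.0006,0.0526,-0.0014,-0,0,0.0046,-1,0.0021,0.0525,-0.0014,-0,0,0.0046,-1,0.0037,0.0525,-0.0014,-0,0,0.0046,-1,0.0052,0.0523,-0.0014,-0,0,0.0046,-1,0.0067,0.0522,-0.0014,-0,0,0.0046,-1,0.0082,0.0519,-0.0014,-0,0,0.0046,-1,0.0097,0.0517,-0.0014,-0,0,0.0046,-1,0.0112,0.0514,-0.0014,-0,0,0.0046,-1,0.0127,0.051,-0.0014,-0,0,0.0046,-1,0.0142,0.0506,-0.0014,-0,0,0.0046,-1,0.0157,0.0502,-0.0014,-0,0,0.0046,-1,0.0171,0.0497,-0.0014,-0,0,0.0046,-1,0.0186,0.0492,-0.0014,-0,0,0.0046,-1,0.02,0.0486,-0.0014,-0,0,0.0046,-1,0.0214,0.048,-0.0014,-0,0,0.0046,-1,0.0228,0.0474,-0.0014,-0,0,0.0046,-1
```

Lifted: the force reading of about -3.5 N matches the rotor's weight. The hole pattern agrees with a bar angle of 11.5°. The hole radii shrink with distance in a way that fits the dark centroids lying 10 mm deep, so the rotor axis is about 3.3 mm from the TCP along tool -x. I'll compensate for that.

Run:
```python
from h import *
plan([.4945,.3519,.28],np.radians(151.5),24,claw=-1)
```

```text
dyaw -40.0 mm/row 26.36275782235235
-0.0113,0.0515,0.0002,-0,0,0.0046,-1,-0.0098,0.0518,0.0002,-0,0,0.0046,-1,-0.0083,0.0521,0.0002,-0,0,0.0046,-1,-0.0068,0.0523,0.0002,-0,0,0.0046,-1,-0.0053,0.0525,0.0002,-0,0,0.0046,-1,-0.0037,0.0526,0.0002,-0,0,0.0046,-1,-0.0022,0.0527,0.0002,-0,0,0.0046,-1,-0.0007,0.0527,0.0002,-0,0,0.0046,-1,0.0009,0.0527,0.0002,-0,0,0.0046,-1,0.0024,0.0527,0.0002,-0,0,0.0046,-1,0.0039,0.0526,0.0002,-0,0,0.0046,-1,0.0054,0.0524,0.0002,-0,0,0.0046,-1,0.007,0.0523,0.0003,-0,0,0.0046,-1,0.0085,0.052,0.0003,-0,0,0.0046,-1,0.01,0.0518,0.0003,-0,0,0.0046,-1,0.0115,0.0515,0.0003,-0,0,0.0046,-1,0.013,0.0511,0.0003,-0,0,0.0046,-1,0.0145,0.0507,0.0003,-0,0,0.0046,-1,0.0159,0.0503,0.0003,-0,0,0.0046,-1,0.0174,0.0498,0.0003,-0,0,0.0046,-1,0.0188,0.0492,0.0003,-0,0,0.0046,-1,0.0203,0.0487,0.0003,-0,0,0.0046,-1,0.0217,0.0481,0.0003,-0,0,0.0046,-1,0.0231,0.0474,0.0003,-0,0,0.0046,-1
```

Call:
servo_tool(commands=[-0.0113,0.0515,0.0002,0,0,0.0046,-1,-0.0098,0.0518,0.0002,0,0,0.0046,-1,-0.0083,0.0521,0.0002,0,0,0.0046,-1,-0.0068,0.0523,0.0002,0,0,0.0046,-1,-0.0053,0.0525,0.0002,0,0,0.0046,-1,-0.0037,0.0526,0.0002,0,0,0.0046,-1,-0.0022,0.0527,0.0002,0,0,0.0046,-1,-0.0007,0.0527,0.0002,0,0,0.0046,-1,0.0009,0.0527,0.0002,0,0,0.0046,-1,0.0024,0.0527,0.0002,0,0,0.0046,-1,0.0039,0.0526,0.0002,0,0,0.0046,-1,0.0054,0.0524,0.0002,0,0,0.0046,-1])

```text
t: 9.67
tcp_pos: [0.4873, 0.0373, 0.2792]
tool_rot: [0.074, 0.997, 0.0, -0.003]
force: [1.2, 0.4, -3.6]
finger_gap: 0.15
gripper_force: 61.2
```

Call:
servo_tool(commands=[0.007,0.0523,0.0003,0,0,0.0046,-1,0.0085,0.052,0.0003,0,0,0.0046,-1,0.01,0.0518,0.0003,0,0,0.0046,-1,0.0115,0.0515,0.0003,0,0,0.0046,-1,0.013,0.0511,0.0003,0,0,0.0046,-1,0.0145,0.0507,0.0003,0,0,0.0046,-1,0.0159,0.0503,0.0003,0,0,0.0046,-1,0.0174,0.0498,0.0003,0,0,0.0046,-1,0.0188,0.0492,0.0003,0,0,0.0046,-1,0.0203,0.0487,0.0003,0,0,0.0046,-1,0.0217,0.0481,0.0003,0,0,0.0046,-1,0.0231,0.0474,0.0003,0,0,0.0046,-1])

```text
t: 10.67
tcp_pos: [0.4914, 0.3529, 0.2767]
tool_rot: [0.245, 0.97, -0.002, -0.002]
force: [0.3, -0.2, -3.3]
finger_gap: 0.154
gripper_force: 61.2
```

Call:
servo_tool(commands=[0,0,0,0,0,0,-1,0,0,0,0,0,0,-1,0,0,0,0,0,0,-1])

```text
t: 10.92
tcp_pos: [0.4917, 0.3515, 0.2774]
tool_rot: [0.244, 0.97, -0.002, -0.002]
force: [-0.0, -0.0, -3.4]
finger_gap: 0.151
gripper_force: 61.3
```

Run:
```python
from h import *
st=manip.sense(); print(st["tcp_pos"],np.degrees(yaw(Ro.from_quat(st["tool_rot"]))),st["force"],st["ft_torque"],st["q"].round(2))
s=manip.snapshot("wrist"); z=st["tcp_pos"][2]-.0074
g=cv2.resize(cv2.cvtColor(s["img"],cv2.COLOR_RGB2GRAY),None,fx=4,fy=4,interpolation=cv2.INTER_CUBIC)
cv2.imwrite("pics/w6.png",s["img"][:,:,::-1])
s=manip.snapshot("scene"); cv2.imwrite("pics/s6.png",cv2.resize(s["img"][40:180,130:300],None,fx=3.5,fy=3.5,interpolation=2)[:,:,::-1])
plan([.4945,.3519,.185],np.radians(151.5),6,claw=-1)
```

```text
[0.49170129 0.35146964 0.27744357] 151.7986045681258 [-0.02174166 -0.04446127 -3.38160324] [-0.04347762  0.01528062 -0.08148753] [ 0.44  0.45  1.43 -0.    1.26 -0.64]
dyaw -0.21 mm/row 15.605928360722409
-0.0005,0.0007,0.0312,-0.0001,-0,0.0001,-1,-0.0005,0.0007,0.0312,-0.0001,-0,0.0001,-1,-0.0005,0.0006,0.0312,-0.0001,-0,0.0001,-1,-0.0005,0.0006,0.0312,-0.0001,-0,0.0001,-1,-0.0005,0.0006,0.0312,-0.0001,-0,0.0001,-1,-0.0005,0.0006,0.0312,-0.0001,-0,0.0001,-1
```

View pics/w6.png

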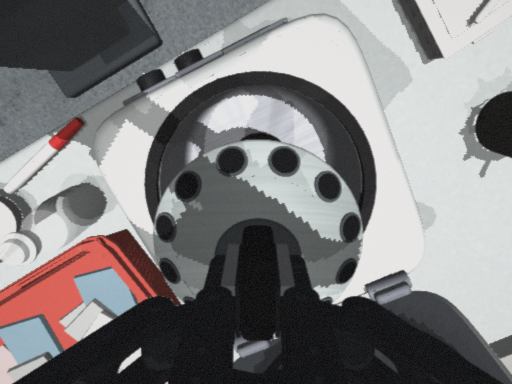

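The wrist view shows the rotor held level over the bowl, with holes evenly placed and the bowl rim around it. Lowering now.

Call:
servo_tool(commands=[-0.0005,0.0007,0.0312,0,0,0,-1,-0.0005,0.0007,0.0312,0,0,0,-1,-0.0005,0.0006,0.0312,0,0,0,-1,-0.0005,0.0006,0.0312,0,0,0,-1,-0.0005,0.0006,0.0312,0,0,0,-1,-0.0005,0.0006,0.0312,0,0,0,-1,0,0,0,0,0,0,-1,0,0,0,0,0,0,-1])

```text
t: 11.68
tcp_pos: [0.4948, 0.352, 0.1854]
tool_rot: [0.245, 0.97, -0.001, -0.001]
force: [0.2, -0.4, -2.9]
finger_gap: 0.154
gripper_force: 61.3
```

Call:
servo_tool(commands=[0,0,0.004,0,0,0,-1,0,0,0.004,0,0,0,-1,0,0,0.004,0,0,0,-1,0,0,0.004,0,0,0,-1,0,0,0,0,0,0,-1])

```text
t: 12.1
tcp_pos: [0.495, 0.3532, 0.1781]
tool_rot: [0.244, 0.97, -0.0, -0.0]
force: [-0.5, -0.9, -3.2]
finger_gap: 0.154
gripper_force: 61.3
```

Call:
servo_tool(commands=[0,0,0.003,0,0,0,-1,0,0,0.003,0,0,0,-1,0,0,0.002,0,0,0,-1,0,0,0,0,0,0,-1,0,0,0,0,0,0,-1])

```text
t: 12.52
tcp_pos: [0.4951, 0.3532, 0.174]
tool_rot: [0.244, 0.97, -0.0, -0.0]
force: [-0.2, 0.1, -3.4]
finger_gap: 0.154
gripper_force: 61.3
```

Call:
servo_tool(commands=[0,0,0.002,0,0,0,-1,0,0,0.002,0,0,0,-1,0,0,0,0,0,0,-1,0,0,0,0,0,0,-1])

```text
t: 12.85
tcp_pos: [0.495, 0.3531, 0.172]
tool_rot: [0.244, 0.97, -0.0, -0.0]
force: [-0.8, -0.0, -3.9]
finger_gap: 0.153
gripper_force: 61.4
```

Call:
servo_tool(commands=[0,-0.0024,0,0,0,0,-1,0,0,0.002,0,0,0,-1,0,0,0.001,0,0,0,-1,0,0,0,0,0,0,-1,0,0,0,0,0,0,-1])

```text
t: 13.27
tcp_pos: [0.4946, 0.3522, 0.1706]
tool_rot: [0.244, 0.97, -0.0, -0.0]
force: [0.8, 0.0, -3.5]
finger_gap: 0.149
gripper_force: 61.3
```

Call:
servo_tool(commands=[0,0,0.001,0,0,0,-1,0,0,0,0,0,0,-1,0,0,0,0,0,0,-1])

```text
t: 13.52
tcp_pos: [0.4946, 0.3522, 0.1701]
tool_rot: [0.244, 0.97, -0.0, -0.0]
force: [0.1, 0.2, -3.7]
finger_gap: 0.152
gripper_force: 61.3
```

Call:
servo_tool(commands=[0,0,0.001,0,0,0,-1,0,0,0,0,0,0,-1,0,0,0,0,0,0,-1])

```text
t: 13.77
tcp_pos: [0.4947, 0.3522, 0.1697]
tool_rot: [0.244, 0.97, 0.0, 0.0]
force: [-0.2, 0.6, -2.7]
finger_gap: 0.154
gripper_force: 61.4
```

Call:
servo_tool(commands=[0,0,0.001,0,0,0,-1,0,0,0,0,0,0,-1,0,0,0,0,0,0,-1])

```text
t: 14.02
tcp_pos: [0.4947, 0.3522, 0.1694]
tool_rot: [0.244, 0.97, 0.0, 0.0]
force: [0.4, 0.8, -0.9]
finger_gap: 0.153
gripper_force: 61.7
```

Call:
servo_tool(commands=[0,0,0.001,0,0,0,-1,0,0,0,0,0,0,-1,0,0,0,0,0,0,-1])

```text
t: 14.27
tcp_pos: [0.4948, 0.3522, 0.169]
tool_rot: [0.244, 0.97, 0.0, 0.0]
force: [-0.6, -0.4, -0.4]
finger_gap: 0.152
gripper_force: 61.9
```

Contact came at TCP z ≈ 0.1695, exactly the height expected for keys riding on the teeth, with about 3 N resting on the drive. Now I'll turn lightly.

Call:
servo_tool(commands=[0,0.0001,0,0,0,0.003,-1,0,0.0001,0,0,0,0.003,-1,0,0.0001,0,0,0,0.003,-1,0,0.0001,0,0,0,0.003,-1,0,0,0,0,0,0,-1])

```text
t: 14.68
tcp_pos: [0.495, 0.3526, 0.1687]
tool_rot: [0.281, 0.96, 0.0, 0.0]
force: [-0.8, 0.0, -0.6]
finger_gap: 0.157
gripper_force: 61.8
```

Call:
servo_tool(commands=[0,0.0001,0,0,0,0.003,-1,0,0.0001,0,0,0,0.003,-1,0,0,0,0,0,0,-1])

```text
t: 14.93
tcp_pos: [0.4943, 0.3521, 0.168]
tool_rot: [0.299, 0.954, -0.001, -0.001]
force: [0.7, -0.8, -3.8]
finger_gap: 0.149
gripper_force: 61.3
```

Call:
servo_tool(commands=[0,0.0001,0,0,0,0.003,-1,0,0.0001,0,0,0,0.003,-1,0,0,0,0,0,0,-1])

```text
t: 15.18
tcp_pos: [0.4944, 0.3522, 0.1681]
tool_rot: [0.317, 0.948, -0.0, -0.0]
force: [-0.1, 0.3, -2.9]
finger_gap: 0.15
gripper_force: 61.3
```

Run:
```python
from h import *
st=manip.sense(); print(st["tcp_pos"],np.degrees(yaw(Ro.from_quat(st["tool_rot"]))),st["force"],st["ft_torque"])
```

```text
[0.49439545 0.35222135 0.16808098] 143.0461272057507 [-0.0732531   0.26481686 -2.90538557] [-0.02609861  0.05151911 -0.01344536]
```

The load vanished at about 145°, so the keys are over the gaps, as the camera predicted. Lowering gently.

Call:
servo_tool(commands=[0,0,0.001,0,0,0.001,-1,0,0,0.001,0,0,0.001,-1,0,0,0.001,0,0,0.001,-1,0,0,0.001,0,0,0,-1,0,0,0,0,0,0,-1])

```text
t: 15.6
tcp_pos: [0.4946, 0.3524, 0.1664]
tool_rot: [0.325, 0.946, -0.0, -0.0]
force: [-0.1, -0.3, -3.3]
finger_gap: 0.156
gripper_force: 61.4
```

Call:
servo_tool(commands=[0,0,0.001,0,0,0,-1,0,0,0.001,0,0,0,-1,0,0,0.001,0,0,0,-1,0,0,0,0,0,0,-1])

```text
t: 15.93
tcp_pos: [0.4946, 0.3524, 0.165]
tool_rot: [0.325, 0.946, -0.0, -0.0]
force: [-0.4, -1.1, -2.9]
finger_gap: 0.151
gripper_force: 61.4
```

Call:
servo_tool(commands=[0,0,0.001,0,0,0,-1,0,0,0.001,0,0,0,-1,0,0,0,0,0,0,-1])

```text
t: 16.18
tcp_pos: [0.4945, 0.3523, 0.1641]
tool_rot: [0.325, 0.946, -0.0, -0.0]
force: [-0.8, -0.8, -1.1]
finger_gap: 0.155
gripper_force: 61.6
```

Call:
servo_tool(commands=[0,0,0.001,0,0,0,-1,0,0,0.001,0,0,0,-1,0,0,0,0,0,0,-1])

```text
t: 16.43
tcp_pos: [0.4946, 0.3523, 0.1633]
tool_rot: [0.325, 0.946, -0.0, -0.0]
force: [-2.8, -2.1, 1.1]
finger_gap: 0.152
gripper_force: 61.9
```

Call:
servo_tool(commands=[0,0,0.001,0,0,0,-1,0,0,0.001,0,0,0,-1,0,0,0,0,0,0,-1])

```text
t: 16.68
tcp_pos: [0.4947, 0.3524, 0.1626]
tool_rot: [0.325, 0.946, -0.0, -0.0]
force: [-3.4, -2.1, 3.9]
finger_gap: 0.15
gripper_force: 62.4
```

Call:
servo_tool(commands=[0.0004,-0.0014,0,0,0,0,-1,0,0,0.001,0,0,0,-1,0,0,0,0,0,0,-1,0,0,0,0,0,0,-1])

```text
t: 17.02
tcp_pos: [0.4946, 0.3523, 0.1622]
tool_rot: [0.325, 0.946, 0.0, 0.0]
force: [-2.9, -1.8, 4.7]
finger_gap: 0.151
gripper_force: 62.6
```

Run:
```python
from h import *
for i in range(1):
    st=manip.sense(); print(st["tcp_pos"],np.degrees(yaw(Ro.from_quat(st["tool_rot"]))),st["force"],st["ft_torque"])
```

```text
[0.49455202 0.35227383 0.16222193] 142.03589787933896 [-2.9111928  -1.84765918  4.66313118] [-0.45477451  0.61545959 -0.04304382]
```

Call:
servo_tool(commands=[0.0008,-0.0022,0,0,0,0,-1,0,0,0.001,0,0,0,-1,0,0,0.001,0,0,0,-1,0,0,0,0,0,0,-1])

```text
t: 17.35
tcp_pos: [0.4944, 0.3521, 0.1618]
tool_rot: [0.325, 0.946, 0.001, 0.001]
force: [-2.8, -1.4, 7.6]
finger_gap: 0.15
gripper_force: 62.9
```

Call:
servo_tool(commands=[0,0,0.001,0,0,0,-1,0,0,0,0,0,0,-1,0,0,0,0,0,0,-1])

```text
t: 17.6
tcp_pos: [0.4944, 0.3522, 0.1616]
tool_rot: [0.325, 0.946, 0.001, 0.001]
force: [-2.9, -1.4, 8.2]
finger_gap: 0.149
gripper_force: 63.1
```

Call:
servo_tool(commands=[0,0,0.001,0,0,0,-1,0,0,0,0,0,0,-1,0,0,0,0,0,0,-1,0,0,0,0,0,0,-1,0,0,0,0,0,0,-1,0,0,0,0,0,0,-1])

```text
t: 18.1
tcp_pos: [0.4944, 0.3522, 0.1613]
tool_rot: [0.325, 0.946, 0.001, 0.001]
force: [-3.5, -1.1, 10.9]
finger_gap: 0.154
gripper_force: 63.2
```

Call:
servo_tool(commands=[0,0,-0.001,0,0,0,-1,0,0,-0.001,0,0,0,-1,0,0,-0.001,0,0,0,-1,0,0,0,0,0,0,-1])

```text
t: 18.43
tcp_pos: [0.4944, 0.3522, 0.1622]
tool_rot: [0.325, 0.946, 0.001, 0.001]
force: [-2.0, -0.7, 5.4]
finger_gap: 0.153
gripper_force: 62.7
```

Call:
servo_tool(commands=[0,-0.0003,0,0,0,-0.0073,-1,0,-0.0003,0,0,0,-0.0073,-1,0,-0.0003,0,0,0,-0.0073,-1,0,-0.0003,0,0,0,-0.0073,-1,0,-0.0003,0,0,0,-0.0073,-1,0,-0.0003,0,0,0,-0.0073,-1,0,0,0,0,0,0,-1])

```text
t: 19.02
tcp_pos: [0.494, 0.3514, 0.1621]
tool_rot: [0.192, 0.981, 0.001, 0.001]
force: [-2.2, -1.4, 5.8]
finger_gap: 0.152
gripper_force: 62.7
```

Run:
```python
from h import *
st=manip.sense(); print(st["tcp_pos"],np.degrees(yaw(Ro.from_quat(st["tool_rot"]))),st["force"],st["ft_torque"])
```

```text
[0.49404048 0.35144676 0.16210781] 157.8676901781107 [-2.22627372 -1.35837591  5.75536582] [-0.26685759  0.45148952  0.0430506 ]
```

Call:
servo_tool(commands=[0,-0.0003,0,0,0,-0.0073,-1,0,-0.0003,0,0,0,-0.0073,-1,0,-0.0003,0,0,0,-0.0073,-1,0,-0.0003,0,0,0,-0.0073,-1,0,-0.0003,0,0,0,-0.0073,-1,0,-0.0003,0,0,0,-0.0073,-1,0,-0.0003,0,0,0,-0.0073,-1,0,-0.0003,0,0,0,-0.0073,-1,0,-0.0003,0,0,0,-0.0073,-1])

```text
t: 19.77
tcp_pos: [0.4939, 0.3504, 0.1621]
tool_rot: [-0.013, 1.0, 0.001, 0.002]
force: [-1.6, -1.1, 5.2]
finger_gap: 0.154
gripper_force: 62.6
```

Call:
servo_tool(commands=[0,-0.0003,0,0,0,-0.0073,-1,0,-0.0003,0,0,0,-0.0073,-1,0,-0.0003,0,0,0,-0.0073,-1,0,-0.0003,0,0,0,-0.0073,-1,0,-0.0003,0,0,0,-0.0073,-1,0,-0.0003,0,0,0,-0.0073,-1,0,-0.0003,0,0,0,-0.0073,-1,0,-0.0003,0,0,0,-0.0073,-1,0,-0.0003,0,0,0,-0.0073,-1,0,0,0,0,0,0,-1])

```text
t: 20.6
tcp_pos: [0.4942, 0.3492, 0.1621]
tool_rot: [-0.218, 0.976, 0.001, 0.002]
force: [-1.7, -0.7, 5.4]
finger_gap: 0.151
gripper_force: 62.6
```

Run:
```python
from h import *
st=manip.sense(); print(st["tcp_pos"],np.degrees(yaw(Ro.from_quat(st["tool_rot"]))),st["force"],st["ft_torque"],st["q"].round(2))
s=manip.snapshot("wrist");cv2.imwrite("pics/w7.png",s["img"][:,:,::-1])
```

```text
[0.49423222 0.34921128 0.16214455] -154.84362613914686 [-1.71094364 -0.67485858  5.38613228] [-0.07109937  0.39978917  0.04613117] [ 0.43  0.58  1.55  0.    1.   -1.58]
```

Call:
servo_tool(commands=[0,0.0003,0,0,0,0.0073,-1,0,0.0003,0,0,0,0.0073,-1,0,0.0003,0,0,0,0.0073,-1,0,0.0003,0,0,0,0.0073,-1,0,0.0003,0,0,0,0.0073,-1,0,0.0003,0,0,0,0.0073,-1,0,0.0003,0,0,0,0.0073,-1,0,0.0003,0,0,0,0.0073,-1,0,0.0003,0,0,0,0.0073,-1,0,0.0003,0,0,0,0.0073,-1,0,0.0003,0,0,0,0.0073,-1,0,0.0003,0,0,0,0.0073,-1])

```text
t: 21.65
tcp_pos: [0.4938, 0.3507, 0.1621]
tool_rot: [0.057, 0.998, 0.001, 0.002]
force: [-1.7, -0.6, 5.3]
finger_gap: 0.155
gripper_force: 62.7
```

Run:
```python
from h import *
st=manip.sense(); print(st["tcp_pos"],np.degrees(yaw(Ro.from_quat(st["tool_rot"]))),st["force"],st["ft_torque"],st["tau"].round(3))
```

```text
[0.49384759 0.3506936  0.16211513] 173.47416446548192 [-1.68044622 -0.59916919  5.2749947 ] [-0.28373772  0.38726198  0.15291146] [ -0.31  -41.081 -14.828   0.115  -0.676  -0.224]
```

Call:
servo_tool(commands=[0,0.0003,0,0,0,0.0073,-1,0,0.0003,0,0,0,0.0073,-1,0,0.0003,0,0,0,0.0073,-1,0,0.0003,0,0,0,0.0073,-1,0,0.0003,0,0,0,0.0073,-1,0,0.0003,0,0,0,0.0073,-1,0,0.0003,0,0,0,0.0073,-1,0,0.0003,0,0,0,0.0073,-1,0,0.0003,0,0,0,0.0073,-1,0,0.0003,0,0,0,0.0073,-1,0,0.0003,0,0,0,0.0073,-1,0,0.0003,0,0,0,0.0073,-1])

```text
t: 22.65
tcp_pos: [0.4943, 0.3522, 0.1621]
tool_rot: [0.326, 0.945, 0.001, 0.001]
force: [-2.3, -1.1, 6.1]
finger_gap: 0.151
gripper_force: 62.7
```

Call:
servo_tool(commands=[0,0,0,0,0,0,-1,0,0,0,0,0,0,-1])

```text
t: 22.82
tcp_pos: [0.4943, 0.3522, 0.1621]
tool_rot: [0.325, 0.946, 0.001, 0.001]
force: [-1.3, -1.5, 5.4]
finger_gap: 0.149
gripper_force: 62.7
```

Run:
```python
from h import *
st=manip.sense(); print(st["tcp_pos"],np.degrees(yaw(Ro.from_quat(st["tool_rot"]))),st["force"],st["ft_torque"],st["tau"].round(3))
```

```text
[0.49432276 0.35216784 0.1620803 ] 142.01936410422311 [-1.30192272 -1.53449653  5.41572771] [-0.33804429  0.42226238 -0.08050955] [  0.083 -41.105 -15.031   0.115  -0.797  -0.048]
```

The drag while turning back was about 0.15 N·m, so the drive turned along freely. Now unload and release.

Call:
servo_tool(commands=[0,0,-0.0014,0,0,0,-1,0,0,-0.0014,0,0,0,-1,0,0,0,0,0,0,-1,0,0,0,0,0,0,-1])

```text
t: 23.15
tcp_pos: [0.4942, 0.3521, 0.1628]
tool_rot: [0.325, 0.946, 0.001, 0.001]
force: [-0.5, -0.7, 2.4]
finger_gap: 0.159
gripper_force: 62.2
```

Call:
servo_tool(commands=[0,0,0,0,0,0,1,0,0,0,0,0,0,1,0,0,0,0,0,0,1,0,0,0,0,0,0,1,0,0,0,0,0,0,1,0,0,0,0,0,0,1,0,0,0,0,0,0,1,0,0,0,0,0,0,1,0,0,0,0,0,0,1])

```text
t: 23.9
tcp_pos: [0.4931, 0.3515, 0.1625]
tool_rot: [0.325, 0.946, 0.0, 0.0]
force: [-0.6, 1.1, -1.0]
finger_gap: 1.003
gripper_force: 0.0
```

Call:
servo_tool(commands=[0,0,-0.01,0,0,0,1,0,0,-0.02,0,0,0,1,0,0,-0.03,0,0,0,1,0,0,-0.04,0,0,0,1,0,0,-0.05,0,0,0,1,0,0,-0.05,0,0,0,1,0,0,-0.05,0,0,0,1,0,0,-0.03,0,0,0,1,0,0,-0.01,0,0,0,1,0,0,0,0,0,0,1,0,0,0,0,0,0,1])

```text
t: 24.82
tcp_pos: [0.4926, 0.3513, 0.3073]
tool_rot: [0.325, 0.946, -0.0, -0.0]
force: [-0.3, -0.5, -0.2]
finger_gap: 1.0
gripper_force: 0.0
```

Run:
```python
from h import *
st=manip.sense(); print(st["tcp_pos"],st["force"],st["qd"].round(3))
s=manip.snapshot("wrist"); im=s["img"].copy()
R=Ro.from_quat(st["tool_rot"]);e=R.as_matrix()[:,0];f=R.as_matrix()[:,1]
for z in (.1558,.1918):
    P=np.int32([proj(s,np.array([.497,.3502,z])+a*.019*e+b*.007*f) for a,b in((-1,-1),(-1,1),(1,1),(1,-1))]); cv2.polylines(im,[P],True,(255,0,0),1)
P=np.int32([proj(s,[.497+.056*np.cos(t),.3502+.056*np.sin(t),.1558]) for t in np.linspace(0,6.28,60)]);cv2.polylines(im,[P],True,(0,255,0),1)
s2=manip.snapshot("scene")
cv2.imwrite("pics/end.png",np.hstack([im[:, 100:460],cv2.resize(s2["img"][20:340,150:450],(360,384))])[:,:,::-1])
```

```text
[0.49263776 0.35128474 0.30731477] [-0.25514594 -0.53181465 -0.24705307] [-0.003  0.024  0.025 -0.001 -0.004 -0.   ]
```

View pics/end.png

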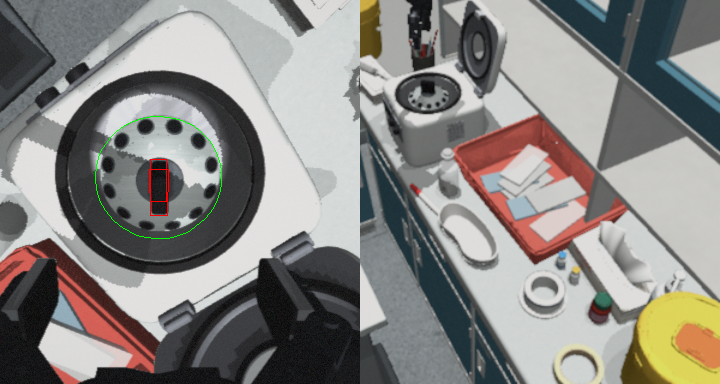

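The rotor matches the overlay for the seated pose (bar at about (159,187), disc outline at the expected height). The bystanders are in place and the gripper is clear.

```bash
python3 -c "
from station import manip
print(manip.sign_off())"
```

```text
the job is handed in; nothing more can be done
None
```

The rotor is seated on the drive with its keys in the gaps. I pressed it home at about 11 N by the wrist force (roughly 14 N on the drive with its own weight), turned it about 63° with the drive and back, then released it and handed the job in after about 25 s, leaving the other things where they were.

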